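# Refit the grinding disc on the green-tea mill

## Robot

A 7-joint arm with a two-finger parallel gripper is mounted at the origin on the work surface. World frame = base frame: x ahead of the robot, y to its left, z up, the work surface at z = 0. Lengths are in m, angles in rad, forces in N, time in s.
With the tool pointing down it reaches from about 0.35 to 0.9 m from the base axis. Payload 8.1 kg.
Tool frame: the origin (TCP) lies midway between the tips of the shut fingers; the grasp point (between the pads) lies 19 mm behind it (arm.hold_point_z is the z of the grasp point in the tool frame, in m); z points along the fingers, y is the line along which they close (so a half turn about z gives the same grasp; the last joint's range is limited). The gripper opens to 92 mm and grips with 3 to 60 N. Pads are 19 mm wide; open, the fingers measure 130 mm over their backs; the gripper's body (75 mm by 190 mm) begins 47 mm behind the grasp point.
Start: joints at [1.008, 0.434, 0.025, 1.573, -0.012, 1.134, -0.075], TCP at [0.277, -0.56, 0.227] pointing down, gripper open.
Joint ranges: [-2.62, 2.62], [-0.44, 2.09], [-1.27, 1.32], [0.08, 2.57], [-1.32, 4.46], [0.12, 2], [-2.74, 2.74]. Speed limits (rad/s): [2.22, 2.22, 3.01, 3.01, 3.14, 3.14, 3.14].

## Interface

Orientations are given as a rotation vector (axis times angle).
In Python, from cell import arm, get_image, camera_params, job gives the robot as it stands.
- The arm moves only by the tool send_rows, never from a script. Its argument "deltas" is a list of rows, each a list of 3 entries, a list of its own where there are three numbers: the shift along the world's x, y, z in m, then the turn, a rotation vector about the world's x, y, z in rad, then the finger opening in m, from 0 to 0.0918. In form: [[[tx, ty, tz], [ax, ay, az], gripper], ...]. A call has exactly 10 rows; each row shifts and turns the commanded pose from where the row before left it; what a row does not reach is not made up. A row lasts 1/10 s, in which the tool goes at most 50 mm and 8.59 degrees, less where a joint would pass 70% of its speed; a pose out of reach is approached as far as the arm can. A call with a gripper value outside its range is refused whole. The fingers move at their own pace and stop on an object; "force" is the grip in N (left out, the last holds). Time passes only in rows, so rows that do not move let the fingers close, or fill a call up. It gives the time, the measured TCP pose, the force and the opening at its end, in the units of the state.
- arm.observe(): the state, without advancing time (a new reading comes with each control period).
- get_image(name): name is "side" or "top"; returns the picture (480x640x3 uint8, red, green, blue); there is no depth.
- camera_params(name): a dict with "fov_y" (degrees; the focal length in pixels is half the picture's height over the tangent of half this angle, whatever the lens; pixels are square), "cx", "cy" (the principal point, pixels), "distortion" ([k1, k2, p1, p2, k3] as OpenCV has them; the pictures are not rectified), "rvec" (rotation vector, rad) and "tvec" (3), from world to camera coordinates, as OpenCV has them. Camera axes: x right, y down, z forward; pixel columns grow to the right and rows downward; lengths in m; the calibration is good to about 2 mm. A picture is of the moment at which its call begins. camera_params takes no time and is no camera call.
- job.sign_off(): hands the job in, once; it reports no verdict.
The state is a dict: "clock": time; "joints": joint angles; "dq": joint speeds; "joint_efforts": joint torques, N m; "position": TCP position; "ee_rot": TCP orientation; "force": force on the tool from outside, world axes, zero at the start; "ft_torque": the same for the moment, N m; "width": opening from 0.0 (shut) to 1.0 (fully open).
Only numpy, scipy, OpenCV 4.12 (cv2) and the standard library are available. Lean on these libraries where they do the work, as an engineer would, in place of code of your own. Each camera call takes 0.05 s, during which the arm holds its last target. There are 200 camera calls.

## Task

The washed grinding disc of the tea mill is lying on the round tray with the cups: put it back on the mill's drive shaft. Turn it there with only light downward pressure, since the ceramic chips, until its three tabs drop into the shaft's keyways and it lies fully home, flat on the lower stone, then let go of it and move clear. Leave the cups and the other things where they stand.

Things in the scene. Friction and masses are not known exactly. Their poses are not given: they have to be found in the camera images.
- disc: loose upper grinding disc of the mill, 0.18 to 0.28 kg: white ceramic, diameter 80 mm, 14 mm thick, with a black round hub on it, diameter 40 mm, 30 mm tall (44 mm in all). A bore of diameter 27 mm runs through both. It chips if forced on the mill with over 35 N. Origin: centre of the underside, on the axis; z up the axis. Starts flat on the tray, hub up, turned any way.
- disc_hub (a point): point on the disc's axis inside the black hub, 38 mm above the disc's underside and 6 mm below the hub's top: the hub is gripped here, across its 40 mm diameter, in any direction
- disc_tabs (a point): point on the disc's axis, 3 mm above its underside, amid three brass tabs that point into the bore at 0, 120 and 240 degrees from the disc's x axis; each is 6 mm wide, reaches in to 9.5 mm from the axis and goes from 1 to 6 mm above the underside. Green strokes on top of disc and hub lie over the tabs.
- mill: electric tea mill, fixed: white round housing, diameter 160 mm, an aluminium powder pan on top (rim 84 mm above the table), in it a fixed white lower stone, diameter 86 mm, flat top 88 mm above the table, and at its centre a vertical steel drive shaft. Origin: centre of the foot, on the shaft's axis; z up; dial and switch on its -x side.
- mill_shoulder (a point): centre of the top of the shaft's thick dark keyed part, 10 mm above the lower stone: diameter 25 mm, three keyways 120 degrees apart, 7.8 mm wide, open at the top. The shaft stopped at any angle: NO pose here tells where they point; see or feel it. Off by over 5 degrees, the tabs rest here, the disc 9 mm above the stone. The gearbox drags: over 0.2 N m turns the shaft along.
- mill_tip (a point): centre of the free top end of the drive shaft, 38 mm above the lower stone; from the keyed part up to here the shaft is a bare round guide of diameter 16 mm, its top edge chamfered
- mill_seat (a point): centre of the lower stone's flat top, on the shaft's axis, 88 mm above the table: the origin of the disc is here when it is fully home; z up
- tray: round aluminium tray, fixed, outer diameter 300 mm, floor 3 mm thick, rim 16 mm high; origin at the centre of its underside
- cup0: thick green glass tea cup, rim diameter 70 mm, 72 mm high, on the tray; origin at the centre of its foot
- cup1: like cup0
- cup2: like cup0
- kettle: stainless electric kettle on its black base, diameter 160 mm, 206 mm high, handle towards its +y; origin at the centre of the base
- teapot: blue ceramic teapot with a chipped lid, diameter 136 mm, 123 mm high; origin at the centre of its foot
- canister: orange plastic canister with a white ridged twist cap, diameter 80 mm, 112 mm high; origin at the centre of its foot
- cover: the mill's clear plastic dome cover with a black knob, not needed here, diameter 136 mm, 82 mm high; origin at the centre of its underside

How it is judged:
On the way, in this order (a step that is already met when the one before it is completed fails the run):
1. the disc is lifted clear of the tray (z of disc in the frame of tray above 0.04 m), for 0.1 s.
2. the disc is threaded over the drive shaft: its axis within 5 mm of the shaft's, its underside below the shaft's tip (horizontal distance between disc and mill_seat below 0.005 m and z of disc in the frame of mill_seat below 0.034 m), for 0.1 s.
At the end, for the whole second after the job is handed in: The disc is fully home on the mill: its underside within 2.5 mm of the lower stone's top, its axis within 3 mm of the shaft's, tilted less than 0.05 rad, at rest and let go of (horizontal distance between disc and mill_seat below 0.003 m and z of disc in the frame of mill_seat below 0.0025 m and angle between disc's own z axis and vertical below 0.05 rad and linear speed of disc below 0.02 m/s and angular speed of disc below 0.1 rad/s); the robot touches nothing.
It fails at once if the disc is pressed or dropped on the mill with more than 35 N (contact force between disc and mill above 35 N).
It fails at once if a bystander (cup, kettle, teapot, canister, cover) is moved by more than 15 mm (distance of any of cup0, cup1, cup2, kettle, teapot, canister, cover from where it was at the start of the episode above 0.015 m).
It also fails if it takes over 61 s, if anything falls off the work surface, if the arm or the gripper's body presses on something with over 40 N, if the wrist force passes 120 N, or if a joint passes its speed limit or range.

## Working session

There is one attempt and no reset: what is moved stays moved. The work goes in short steps, Python scripts to look and compute and a tool call to move; the robot and the scene stay as the last step left them, time stands still between calls to the robot, and variables do not carry over. Pictures are saved under pics/ and viewed, on a budget of 10 in all, crops included, one or two more only if the job needs it, and the job is handed in when it is done.

Besides the shell and the picture viewer there is one more tool, called after "Request:" as name(argument=value, ...) on one line, values as JSON. send_rows: Moves the arm, as the interface text tells. Its arguments: {"type":"object","properties":{"deltas":{"type":"array","items":{"type":"array"}},"force":{"type":"number"}},"required":["deltas"]}

```bash
mkdir -p pics; cat > h.py <<'E'
import numpy as np, cv2
from cell import arm,get_image,camera_params,job
def cam(n):
    p=camera_params(n); f=240/np.tan(np.radians(p["fov_y"])/2)
    K=np.array([[f,0,p["cx"]],[0,f,p["cy"]],[0,0,1]])
    return K,np.array(p["distortion"],float),np.array(p["rvec"],float),np.array(p["tvec"],float)
def ray(n,uv):
    K,d,r,t=cam(n); R=cv2.Rodrigues(r)[0]
    q=cv2.undistortPoints(np.array(uv,float).reshape(-1,1,2),K,d).reshape(-1,2)
    return -R.T@t, np.c_[q,np.ones(len(q))]@R
def onz(n,uv,z):
    o,v=ray(n,uv); return o+v*((z-o[2])/v[:,2])[:,None]
def proj(n,P):
    K,d,r,t=cam(n); return cv2.projectPoints(np.array(P,float).reshape(-1,1,3),r,t,K,d)[0].reshape(-1,2)
def snap(n,f):
    im=get_image(n); cv2.imwrite(f"pics/{f}.png",im[:,:,::-1]); return im
E
python3 - <<'E'
from h import *
for n in("top","side"):
    snap(n,n+"0"); K,d,r,t=cam(n); print(n,K[0,0],d,ray(n,[[320,240]]))
print(arm.observe(),arm.hold_point_z)
E
```

```text
top 526.332653519381 [-0.13169689  0.          0.          0.          0.        ] (array([0.40966827, 0.00852728, 1.21579632]), array([[ 0.17435269, -0.00798058, -0.984748  ]]))
side 548.3064404001022 [0.01322266 0.         0.         0.         0.        ] (array([0.04811134, 0.97742688, 0.77617149]), array([[ 0.4360016 , -0.73660829, -0.51740661]]))
{'clock': 0.1, 'joints': array([ 1.00839523,  0.4351609 ,  0.0249458 ,  1.573994  , -0.01159747,
        1.133989  , -0.07510246]), 'dq': array([ 0.00013482, -0.00156549,  0.00116668, -0.00084229,  0.00207414,
        0.00068298,  0.00017655]), 'joint_efforts': array([ 2.08912541e-03, -6.69128466e+01,  9.87216085e-01, -3.15147078e+01,
       -6.06685644e-02,  3.74074036e-02,  7.21069796e-05]), 'position': array([ 0.27712289, -0.55970038,  0.22602309]), 'ee_rot': array([-3.05764837e+00, -7.15534003e-01,  6.83394920e-04]), 'force': array([-0.24300574,  0.25039704, -0.00878688]), 'ft_torque': array([0.04490208, 0.01887635, 0.00255269]), 'width': 1.0005463259261371} -0.0188
```

View pics/top0.png

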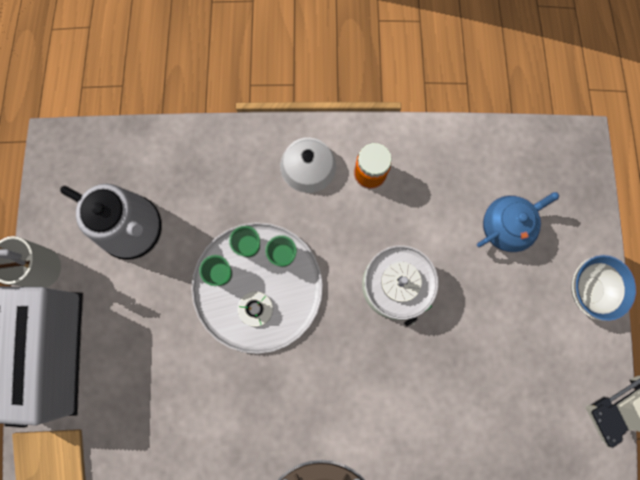

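View pics/side0.png

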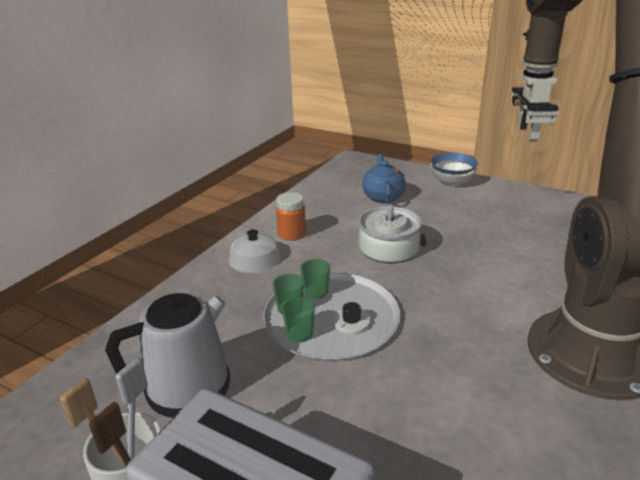

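The top view shows the disc at about (256,309), cups at (245,240), (281,250) and (216,270), and the mill at (402,283). In the side view the hub is at (351,312) and the shaft at (391,212). Next I'll take enlarged crops and measure.

```bash
python3 - <<'E'
from h import *
t=cv2.imread("pics/top0.png"); s=cv2.imread("pics/side0.png")
c=lambda im,u,v:cv2.resize(im[v-24:v+24,u-32:u+32],(400,300),interpolation=cv2.INTER_CUBIC)
cv2.imwrite("pics/crop0.png",np.vstack([np.hstack([c(t,256,309),c(t,403,283)]),np.hstack([c(s,351,318),c(s,391,222)])]))
# hub: dark blob in top (bright ring) ; side
for n,im,u,v in(("top",t,256,309),("side",s,351,314)):
    g=im.max(2); m=np.zeros_like(g); m[v-16:v+16,u-16:u+16]=(g[v-16:v+16,u-16:u+16]<70)
    k,l,st,ce=cv2.connectedComponentsWithStats(m); i=1+st[1:,4].argmax(); print(n,st[i],ce[i])
E
```

```text
top [246 301  11  16  54] [249.90740741 307.59259259]
side [343 303  18  20 308] [351.38636364 312.52597403]
```

View pics/crop0.png

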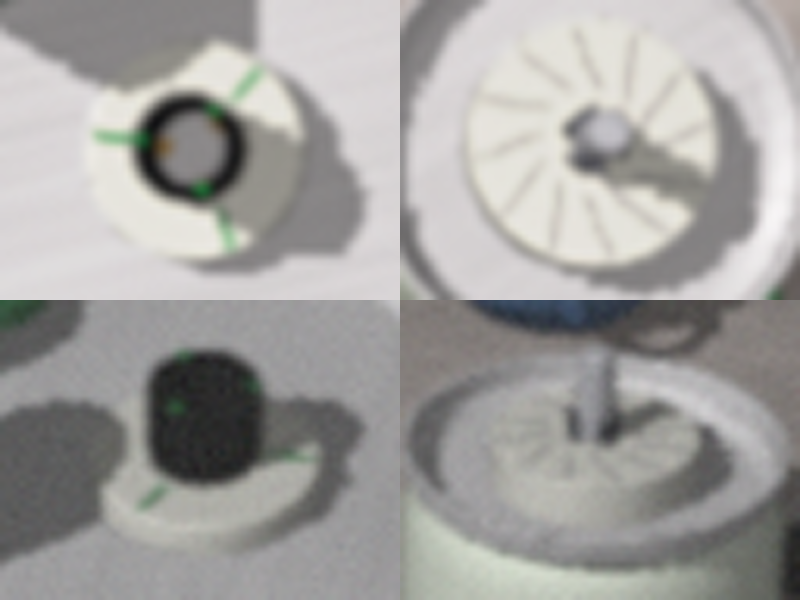

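The crops show the hub ring at top px (254.0,308.1), the shaft tip at top (403.9,279.9) and side (390.6,205.6), and three green strokes. The dark keyed part has a light notch facing image-left, which is about +y; the side view shows the same. I'll turn these into positions and zoom in on the shoulder.

```bash
cat > m.py <<'E'
from h import *
t=cv2.imread("pics/top0.png"); s=cv2.imread("pics/side0.png")
# hub top from outer dark ring, top view
g=cv2.GaussianBlur(t,(0,0),.6).astype(int)
sub=t[285:333,224:288].astype(int)
dark=(sub.max(2)<75); dark[:, :14]=0; dark[:,45:]=0; dark[:10]=0; dark[36:]=0
green=(sub[:,:,1]-np.maximum(sub[:,:,0],sub[:,:,2])>25); green[:4]=0
gy,gx=np.nonzero(green)
yy,xx=np.nonzero(dark); (c,r)=cv2.minEnclosingCircle(np.c_[xx,yy].astype(np.float32)); hub=np.array(c)+[224,285]
print("hub px",hub,r, "hub@.047",onz("top",[hub,[253.98,308.1]],.047))
H=onz("top",[[253.98,308.1]],.047)[0]
# green strokes: on disc at z .017 (outside hub), angles around H
P=onz("top",np.c_[gx+224,gy+285],.017)-H; R=np.hypot(P[:,0],P[:,1])
Q=P[(R>.024)&(R<.045)]; a=np.arctan2(Q[:,1],Q[:,0])
print("angles",np.sort(np.degrees(a)).round()); print("mean mod120",np.degrees(np.angle(np.exp(3j*a).mean())/3))
# tri tip and stone
print("tip top",onz("top",[[403.86,279.9]],.126),"stone",onz("top",[[401.3,281.1]],.088),"tip side",onz("side",[[390.6,205.6]],.126))
# housing pan rim check
for nm,uv in(("c0",(281,252)),("c1",(245,242)),("c2",(216,271))): print(nm,onz("top",[uv],.075)[0].round(3))
print("hub side@.047 check",proj("side",[H]))
E
python3 m.py; python3 - <<'E'
from h import *
t=cv2.imread("pics/top0.png"); s=cv2.imread("pics/side0.png")
M=onz("top",[[401.3,281.1]],.088)[0]
def c(im,n):
    u,v=proj(n,M+[0,0,.01])[0]; ui,vi=int(u),int(v)
    K=20; o=cv2.resize(im[vi-15:vi+15,ui-10:ui+10],(400,600),interpolation=cv2.INTER_CUBIC)
    for k in range(0,360,30):
        a=np.radians(k); p=proj(n,M+[.0125*np.cos(a),.0125*np.sin(a),.01])[0]
        x,y=((p-[ui-10,vi-15])+.5)*K; cv2.circle(o,(int(x),int(y)),3,(0,0,255) if k else (255,0,0),-1)
        if k==90: cv2.circle(o,(int(x),int(y)),5,(0,255,0),-1)
    return o
cv2.imwrite("pics/sh.png",np.hstack([c(t,"top"),c(s,"side")]))
E
```

```text
hub px [254.12162209 308.31081009] 8.324797630310059 hub@.047 [[0.46399577 0.14561309 0.047     ]
 [0.46446031 0.14593294 0.047     ]]
angles [-163. -163. -162. -161. -159.  -37.  -36.  -35.  -33.  -33.  -32.   76.
   77.   78.   79.   79.   80.   81.   82.   82.   83.   83.   84.]
mean mod120 -38.79319677388607
tip top [[ 0.51724545 -0.17446937  0.126     ]] stone [[ 0.51845494 -0.17520952  0.088     ]] tip side [[ 0.51962844 -0.17699061  0.126     ]]
c0 [0.585 0.085 0.075]
c1 [0.608 0.165 0.075]
c2 [0.544 0.227 0.075]
hub side@.047 check [[352.73858456 306.64739457]]
```

View pics/sh.png

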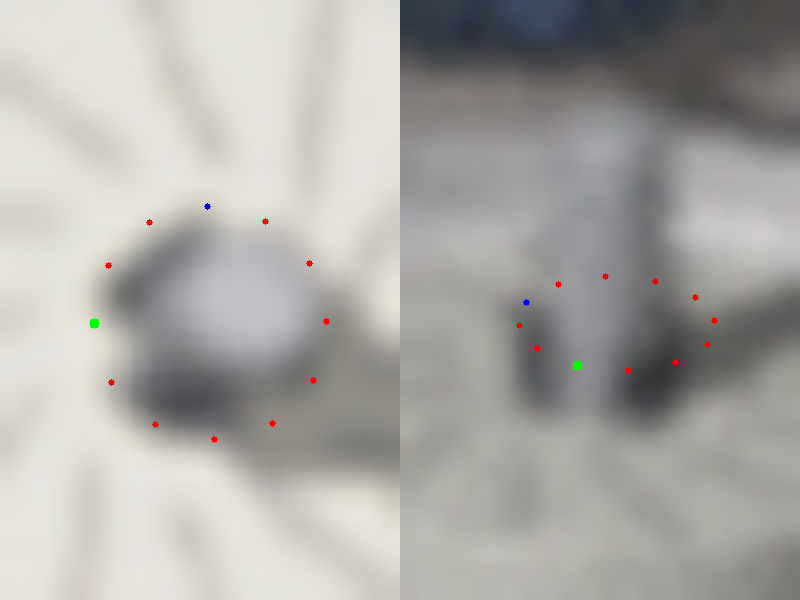

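The mill axis comes out at about (0.518,-0.1755) and the hub at (0.464,0.146). The tabs are at about 81° and the keyways at about 95° (mod 120°), so the disc needs roughly +14° of turn. Starting the approach to the disc.

Request:
send_rows(deltas=[[[0.012,0.045,0],[0,0,0.07],0.0918],[[0.012,0.045,0],[0,0,0.07],0.0918],[[0.012,0.045,0],[0,0,0.07],0.0918],[[0.012,0.045,0],[0,0,0.07],0.0918],[[0.012,0.045,0],[0,0,0.07],0.0918],[[0.012,0.045,0],[0,0,0.07],0.0918],[[0.012,0.045,0],[0,0,0.07],0.0918],[[0.012,0.045,0],[0,0,0.07],0.0918],[[0.012,0.045,0],[0,0,0.07],0.0918],[[0.012,0.045,0],[0,0,0.07],0.0918]], force=20)

```text
clock: 1.1
position: [0.3972, -0.1083, 0.2267]
ee_rot: [2.626, 1.725, -0.0]
force: [1.2, -0.6, -1.0]
width: 1.0
```

Request:
send_rows(deltas=[[[0.011,0.042,-0.01],[0,0,0.07],0.0918],[[0.011,0.042,-0.01],[0,0,0.07],0.0918],[[0.011,0.042,-0.01],[0,0,0.07],0.0918],[[0.011,0.042,-0.01],[0,0,0.07],0.0918],[[0.011,0.042,-0.01],[0,0,0.07],0.0918],[[0.011,0.043,-0.01],[0,0,0.06],0.0918],[[0,0,-0.01],[0,0,0],0.0918],[[0,0,0],[0,0,0],0.0918],[[0,0,0],[0,0,0],0.0918],[[0,0,0],[0,0,0],0.0918]])

```text
clock: 2.1
position: [0.4634, 0.1415, 0.1571]
ee_rot: [2.225, 2.217, -0.0]
force: [-0.2, 0.1, -0.8]
width: 0.995
```

```bash
python3 -c "
from h import *
from scipy.spatial.transform import Rotation as R
o=arm.observe();print(o['position'],R.from_rotvec(o['ee_rot']).as_matrix().round(3),o['joints'].round(2),o['force'])"
```

```text
[0.46344182 0.14151166 0.15709023] [[ 0.003  1.     0.   ]
 [ 1.    -0.003 -0.001]
 [-0.001  0.    -1.   ]] [ 0.05  0.35 -0.58  1.96  0.24  0.9  -0.65] [-0.24302961  0.08018846 -0.79428661]
```

Request:
send_rows(deltas=[[[0.001,0.002,-0.02],[0,0,0],0.0918],[[0,0.002,-0.02],[0,0,0],0.0918],[[0,0,-0.02],[0,0,0],0.0918],[[0,0,-0.02],[0,0,0],0.0918],[[0,0,-0.02],[0,0,0],0.0918],[[0,0,-0.02],[0,0,0],0.0918],[[0,0,-0.013],[0,0,0],0.0918],[[0,0,0],[0,0,0],0.0918],[[0,0,0],[0,0,0],0.0918],[[0,0,0],[0,0,0],0.0918]])

```text
clock: 3.1
position: [0.4651, 0.147, 0.0247]
ee_rot: [2.223, 2.219, 0.002]
force: [1.0, 0.1, 0.0]
width: 0.999
```

Request:
send_rows(deltas=[[[0,0,0],[0,0,0],0.03],[[0,0,0],[0,0,0],0.03],[[0,0,0],[0,0,0],0.03],[[0,0,0],[0,0,0],0.03],[[0,0,0],[0,0,0],0.03],[[0,0,0],[0,0,0],0.03],[[0,0,0],[0,0,0],0.03],[[0,0,0],[0,0,0],0.03],[[0,0,0],[0,0,0],0.03],[[0,0,0],[0,0,0],0.03]])

```text
clock: 4.1
position: [0.4645, 0.1469, 0.0238]
ee_rot: [2.223, 2.22, 0.0]
force: [0.2, -0.6, -0.3]
width: 0.423
```

Request:
send_rows(deltas=[[[0,0,0.02],[0,0,0],0.03],[[0,0,0.03],[0,0,0],0.03],[[0,0,0.04],[0,0,0],0.03],[[0,0,0.04],[0,0,0],0.03],[[0,0,0.03],[0,0,0],0.03],[[0,0,0],[0,0,0],0.03],[[0.006,-0.032,0],[0,0,0.03],0.03],[[0.006,-0.036,0],[0,0,0.03],0.03],[[0.006,-0.036,0],[0,0,0.03],0.03],[[0.006,-0.036,0],[0,0,0.03],0.03]])

```text
clock: 5.1
position: [0.4874, 0.0053, 0.1824]
ee_rot: [-2.083, -2.35, 0.002]
force: [0.8, 0.0, -2.3]
width: 0.423
```

Request:
send_rows(deltas=[[[0.006,-0.036,0],[0,0,0.03],0.03],[[0.006,-0.036,0],[0,0,0.03],0.03],[[0.006,-0.036,0],[0,0,0.03],0.03],[[0.006,-0.036,0],[0,0,0.035],0.03],[[0.006,-0.036,0],[0,0,0],0.03],[[0,0,0],[0,0,0],0.03],[[0,0,0],[0,0,0],0.03],[[0,0,0],[0,0,0],0.03],[[0,0,0],[0,0,0],0.03],[[0,0,0],[0,0,0],0.03]])

```text
clock: 6.1
position: [0.5183, -0.172, 0.1837]
ee_rot: [-1.932, -2.477, -0.0]
force: [-0.3, -0.5, -2.3]
width: 0.421
```

```bash
python3 - <<'E'
from h import *
from scipy.spatial.transform import Rotation as R
o=arm.observe();print(o['position'],R.from_rotvec(o['ee_rot']).as_matrix().round(3)[:,1:],o['joints'].round(2),o['force'],o['width'])
a=snap("top","t1");b=snap("side","s1")
c=lambda im,u,v:cv2.resize(im[v-50:v+50,u-33:u+34,::-1],(400,600),interpolation=cv2.INTER_CUBIC)
cv2.imwrite("pics/c1.png",np.hstack([c(a,403,280),c(b,390,190)]))
E
```

```text
[ 0.51832333 -0.17197053  0.18367749] [[ 0.97  -0.   ]
 [ 0.243  0.   ]
 [-0.    -1.   ]] [ 0.61  0.4  -0.52  1.79  0.23  1.01  0.25] [-0.34077109 -0.49093008 -2.29090229] 0.4213899332532792
```

View pics/c1.png

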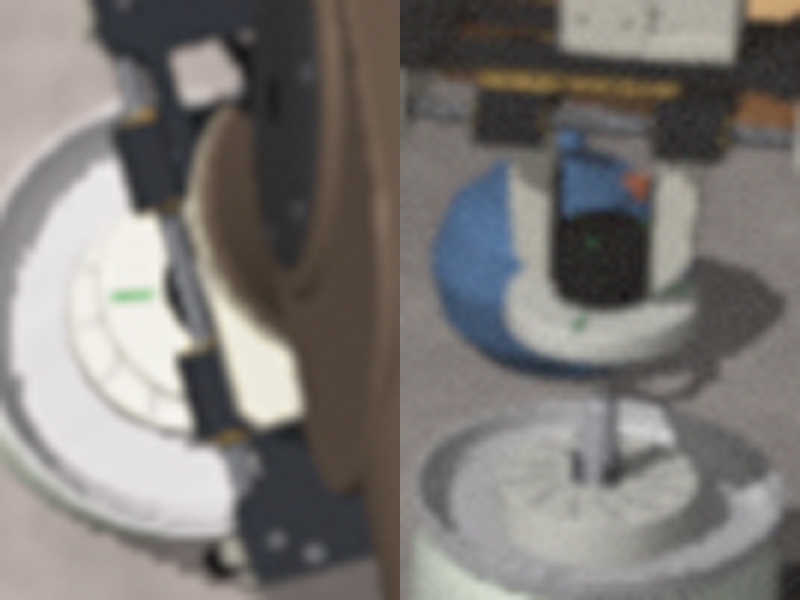

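The top view shows the +y green stroke at crop (112–152,295). In the side view the hub centre is at crop x≈600 and the shaft tip at x≈601, nearly aligned. Quantifying the remaining offset.

```bash
python3 - <<'E'
from h import *
t=cv2.imread("pics/t1.png").astype(int); s=cv2.imread("pics/s1.png").astype(int)
# side: hub dark edges by subpixel rows z~ (v from crop y 235..285)
v0=140; rows=range(v0+38,v0+47); L=[];
for v in rows:
    g=s[v].max(1); dk=np.nonzero(g[375:475]<75)[0]+375; dk=dk[(dk>445-95)&(dk<475)]
    print(v,dk.min(),dk.max(),end="; ")
print()
lat=np.array([.737,.436])/np.hypot(.737,.436)
for nm,u,v,z in(("hub side",357+600.5/5.97-.5,140+262/6-.5,.193),):
    # near-surface of hub: axis pixel, solve on z plane through axis approx: only lateral part used
    p=onz("side",[[u,v]],z)[0]; print(nm,p,p[:2]@lat)
print("tip lat",onz("side",[[357+601/5.97-.5,140+390/6-.5]],.126)[0][:2]@lat, "M lat",np.array([.5184,-.1755])@lat,"TCP lat",np.array([.5183,-.172])@lat)
# green in top
sub=t[255:305,375:405]; m=sub[:,:,1]-np.maximum(sub[:,:,0],sub[:,:,2])
yy,xx=np.nonzero(m>20); print(len(yy))
P=onz("top",np.c_[xx+375,yy+255],.163+.014)[:,:2]; w=m[yy,xx]
c=np.average(P,0,w); 
l=cv2.fitLine(P.astype(np.float32),cv2.DIST_L2,0,.01,.01).ravel(); print("stroke mid",c,"dir deg",np.degrees(np.arctan2(l[1],l[0])),"ymin/max",P[:,1].min(),P[:,1].max())
E
```

```text
178 383 398; 179 383 398; 180 383 398; 181 383 398; 182 383 397; 183 383 397; 184 383 397; 185 383 397; 186 383 397; 
hub side [ 0.37327209 -0.23999636  0.193     ] 0.1990673123718896
tip lat 0.18874757474021114 M lat 0.3568137454582982 TCP lat 0.35850974550323167
13
stroke mid [ 0.5149437  -0.14231915] dir deg -88.270966 ymin/max -0.14831299764404499 -0.13628081225708205
```

```bash
python3 - <<'E'
from h import *
lat=np.array([.737,.436])/np.hypot(.737,.436)
for nm,u,v,z in(("hub",390.4,140+262/6-.5,.186),("hub",390.4,182,.193),("tip",357+201/5.97-.5,205.6,.126),("base",357+195/5.97-.5,140+465/6-.5,.098)):
    p=onz("side",[[u,v]],z)[0]; print(nm,u,p,p[:2]@lat)
for xy in((.5184,-.1755),(.5183,-.172),(.5183,-.173)):
    print(xy,proj("side",[[*xy,z] for z in(.098,.126,.19)])[:,0],np.array(xy)@lat)
E
```

```text
hub 390.4 [ 0.52449696 -0.18134199  0.186     ] 0.3590866986849847
hub 390.4 [ 0.5215254 -0.173801   0.193    ] 0.36036875033903437
tip 390.1683417085427 [ 0.5206041  -0.17649894  0.126     ] 0.35820212566078163
base 389.1633165829146 [ 0.51828362 -0.16731347  0.098     ] 0.3608818509308323
(0.5184, -0.1755) [390.39982869 390.81299763 391.79169286] 0.3568137454582982
(0.5183, -0.172) [389.89062959 390.29939545 391.26773334] 0.35850974550323167
(0.5183, -0.173) [390.04661253 390.45674794 391.42830944] 0.3580005834708754
```

Hub and shaft agree to about 1.5 mm. A small correction, then down to just above the tip.

Request:
send_rows(deltas=[[[-0.0005,-0.0018,-0.008],[0,0,0],0.03],[[0,0,-0.008],[0,0,0],0.03],[[0,0,-0.008],[0,0,0],0.03],[[0,0,-0.006],[0,0,0],0.03],[[0,0,-0.004],[0,0,0],0.03],[[0,0,-0.001],[0,0,0],0.03],[[0,0,-0.001],[0,0,0],0.03],[[0,0,-0.001],[0,0,0],0.03],[[0,0,-0.001],[0,0,0],0.03],[[0,0,-0.001],[0,0,0],0.03]])

```text
clock: 7.2
position: [0.5179, -0.1749, 0.1449]
ee_rot: [1.934, 2.475, 0.0]
force: [0.1, -0.1, -2.6]
width: 0.417
```

Request:
send_rows(deltas=[[[0,0.0008,0],[0,0,0],0.03],[[0,0,-0.0005],[0,0,0],0.03],[[0,0,-0.0005],[0,0,0],0.03],[[0,0,-0.0005],[0,0,0],0.03],[[0,0,-0.0005],[0,0,0],0.03],[[0,0,-0.0005],[0,0,0],0.03],[[0,0,-0.0005],[0,0,0],0.03],[[0,0,-0.0005],[0,0,0],0.03],[[0,0,-0.0005],[0,0,0],0.03],[[0,0,-0.0005],[0,0,0],0.03]])

```text
clock: 8.2
position: [0.5178, -0.1741, 0.1402]
ee_rot: [1.935, 2.475, 0.0]
force: [0.3, 0.3, -2.2]
width: 0.425
```

Request:
send_rows(deltas=[[[0,0,-0.001],[0,0,0],0.03],[[0,0,-0.001],[0,0,0],0.03],[[0,0,-0.001],[0,0,0],0.03],[[0,0,-0.002],[0,0,0],0.03],[[0,0,-0.002],[0,0,0],0.03],[[0,0,-0.002],[0,0,0],0.03],[[0,0,-0.002],[0,0,0],0.03],[[0,0,-0.002],[0,0,0],0.03],[[0,0,-0.002],[0,0,0],0.03],[[0,0,-0.002],[0,0,0],0.03]])

```text
clock: 9.2
position: [0.5178, -0.1741, 0.1231]
ee_rot: [-1.935, -2.475, 0.0]
force: [0.0, -0.5, -2.2]
width: 0.425
```

Request:
send_rows(deltas=[[[0,0,-0.001],[0,0,0],0.03],[[0,0,-0.001],[0,0,0],0.03],[[0,0,-0.001],[0,0,0],0.03],[[0,0,-0.001],[0,0,0],0.03],[[0,0,-0.0005],[0,0,0],0.03],[[0,0,-0.0005],[0,0,0],0.03],[[0,0,-0.0003],[0,0,0],0.03],[[0,0,-0.0002],[0,0,0],0.03],[[0,0,0],[0,0,0],0.03],[[0,0,0],[0,0,0],0.03]])

```text
clock: 10.2
position: [0.5179, -0.1741, 0.1178]
ee_rot: [1.935, 2.475, 0.0]
force: [0.0, -0.3, -0.2]
width: 0.422
```

Request:
send_rows(deltas=[[[0,0,-0.0003],[0,0,0],0.03],[[0,0,-0.0002],[0,0,0],0.03],[[0,0,0],[0,0,0],0.03],[[0,0,0],[0,0,0],0.03],[[0,0,0],[0,0,0],0.03],[[0,0,0],[0,0,0],0.03],[[0,0,0],[0,0,0],0.03],[[0,0,0],[0,0,0],0.03],[[0,0,0],[0,0,0],0.03],[[0,0,0],[0,0,0],0.03]])

```text
clock: 11.2
position: [0.5179, -0.1741, 0.1173]
ee_rot: [1.935, 2.475, 0.0]
force: [-1.0, 0.4, 3.5]
width: 0.421
```

Contact on the shoulder at the expected height (underside about 97 mm), with about 5.5 N of press. Searching by turning.

Request:
send_rows(deltas=[[[0,0,0],[0,0,0.02],0.03],[[0,0,0],[0,0,0.02],0.03],[[0,0,0],[0,0,0.02],0.03],[[0,0,0],[0,0,0.02],0.03],[[0,0,0],[0,0,0.02],0.03],[[0,0,0],[0,0,0.02],0.03],[[0,0,0],[0,0,0.02],0.03],[[0,0,0],[0,0,0.02],0.03],[[0,0,0],[0,0,0],0.03],[[0,0,0],[0,0,0],0.03]])

```text
clock: 12.2
position: [0.5179, -0.1743, 0.1173]
ee_rot: [1.731, 2.621, -0.0]
force: [-1.7, -3.4, 2.7]
width: 0.428
```

```bash
python3 -c "
from h import *
o=arm.observe();print(o['position'],o['ee_rot'],o['force'],o['ft_torque'])"
```

```text
[ 0.51786896 -0.17427125  0.11732576] [ 1.73093941e+00  2.62144459e+00 -5.57938665e-05] [-1.71473346 -3.36723722  2.65732899] [-0.82734918  0.0199266  -0.03840366]
```

Request:
send_rows(deltas=[[[0,0,0],[0,0,-0.05],0.03],[[0,0,0],[0,0,-0.05],0.03],[[0,0,0],[0,0,-0.05],0.03],[[0,0,0],[0,0,-0.02],0.03],[[0,0,0],[0,0,-0.02],0.03],[[0,0,0],[0,0,-0.02],0.03],[[0,0,0],[0,0,-0.02],0.03],[[0,0,0],[0,0,-0.02],0.03],[[0,0,0],[0,0,-0.02],0.03],[[0,0,0],[0,0,0],0.03]])

```text
clock: 13.2
position: [0.5181, -0.1741, 0.1173]
ee_rot: [2.069, 2.364, 0.0]
force: [1.9, -1.4, 2.6]
width: 0.423
```

```bash
python3 -c "
from h import *
o=arm.observe();print(o['position'],o['ee_rot'],o['force'],o['ft_torque'])"
```

```text
[ 0.51807987 -0.17412115  0.11733593] [2.06865127e+00 2.36383997e+00 4.52350884e-04] [ 1.85959845 -1.40199297  2.63757782] [-0.32002451 -0.64118884  0.09227525]
```

Request:
send_rows(deltas=[[[0,0,0],[0,0,-0.02],0.03],[[0,0,0],[0,0,-0.02],0.03],[[0,0,0],[0,0,-0.02],0.03],[[0,0,0],[0,0,-0.02],0.03],[[0,0,0],[0,0,-0.02],0.03],[[0,0,0],[0,0,-0.02],0.03],[[0,0,0],[0,0,-0.02],0.03],[[0,0,0],[0,0,-0.02],0.03],[[0,0,0],[0,0,-0.02],0.03],[[0,0,0],[0,0,0],0.03]])

```text
clock: 14.2
position: [0.5179, -0.174, 0.1174]
ee_rot: [2.274, 2.168, 0.0]
force: [2.7, -2.1, 5.3]
width: 0.424
```

```bash
python3 -c "
from h import *
o=arm.observe();print(o['position'],o['ee_rot'],o['force'],o['ft_torque'])"
```

```text
[ 0.51793391 -0.17400113  0.11739953] [2.27351965e+00 2.16785627e+00 2.15647955e-04] [ 2.73560347 -2.14943609  5.26664894] [-0.51686109 -0.55704444  0.02737764]
```

No drop over about 26°, so the remaining lateral offset (keyway play is only 0.9 mm) is the likely cause. I'll lift 2 mm, put the tabs at about 90/210/330° and touch the bare guide with each tab to find the true axis.

Request:
send_rows(deltas=[[[0,0,0.001],[0,0,0.03],0.03],[[0,0,0.0015],[0,0,0.04],0.03],[[0,0,0],[0,0,0.07],0.03],[[0,0,0],[0,0,0.07],0.03],[[0,-0.0005,0],[0,0,0],0.03],[[0,-0.0005,0],[0,0,0],0.03],[[0,-0.0005,0],[0,0,0],0.03],[[0,-0.0005,0],[0,0,0],0.03],[[0,0,0],[0,0,0],0.03],[[0,0,0],[0,0,0],0.03]])

```text
clock: 15.2
position: [0.5173, -0.1757, 0.1195]
ee_rot: [-2.031, -2.395, 0.001]
force: [0.2, -0.7, -2.6]
width: 0.423
```

```bash
cat > o.py <<'E'
from h import *
o=arm.observe();r=o['ee_rot'];print(o['position'].round(5),"yaw",round(np.degrees(2*np.arctan2(r[1],r[0]))%180-90,1),o['force'].round(2),o['ft_torque'].round(3),o['width'].round(3))
E
python3 o.py
```

```text
Traceback (most recent call last):
  File "o.py", line 2, in <module>
    o=arm.observe();r=o['ee_rot'];print(o['position'].round(5),"yaw",round(np.degrees(2*np.arctan2(r[1],r[0]))%180-90,1),o['force'].round(2),o['ft_torque'].round(3),o['width'].round(3))
                                                                                                                                                                     ^^^^^^^^^^^^^^^^
AttributeError: 'float' object has no attribute 'round'
```

Request:
send_rows(deltas=[[[0,-0.0005,0],[0,0,0],0.03],[[0,-0.0005,0],[0,0,0],0.03],[[0,-0.0005,0],[0,0,0],0.03],[[0,-0.0005,0],[0,0,0],0.03],[[0,0,0],[0,0,0],0.03],[[0,0,0],[0,0,0],0.03],[[0,0,0],[0,0,0],0.03],[[0,0,0],[0,0,0],0.03],[[0,0,0],[0,0,0],0.03],[[0,0,0],[0,0,0],0.03]])

```text
clock: 16.2
position: [0.5178, -0.178, 0.1197]
ee_rot: [-2.032, -2.396, -0.0]
force: [-0.4, 1.4, -3.0]
width: 0.427
```

Request:
send_rows(deltas=[[[0,-0.0005,0],[0,0,0],0.03],[[0,-0.0005,0],[0,0,0],0.03],[[0,0,0],[0,0,0],0.03],[[0,0,0],[0,0,0],0.03],[[0,0,0],[0,0,0],0.03],[[0,0,0],[0,0,0],0.03],[[0,0,0],[0,0,0],0.03],[[0,0,0],[0,0,0],0.03],[[0,0,0],[0,0,0],0.03],[[0,0,0],[0,0,0],0.03]])

```text
clock: 17.2
position: [0.5178, -0.1784, 0.1197]
ee_rot: [-2.031, -2.396, -0.001]
force: [-0.2, 4.9, -3.8]
width: 0.426
```

```bash
sed -i "s/o\['width'\].round(3)/o['width']/" o.py; python3 o.py
```

```text
[ 0.51784 -0.17842  0.11968] yaw 9.4 [-0.16  4.92 -3.82] [ 1.27  -0.082  0.05 ] 0.4262382077893079
```

The y probe made contact at TCP y≈-0.178, which puts the aligned y at about -0.1765, so I was 2.4 mm off. Now the x probe, both ways.

Request:
send_rows(deltas=[[[0,0.0012,0],[0,0,0],0.03],[[0,0.001,0],[0,0,0],0.03],[[0.0005,0,0],[0,0,0],0.03],[[0.0005,0,0],[0,0,0],0.03],[[0.0005,0,0],[0,0,0],0.03],[[0.0005,0,0],[0,0,0],0.03],[[0.0005,0,0],[0,0,0],0.03],[[0,0,0],[0,0,0],0.03],[[0,0,0],[0,0,0],0.03],[[0,0,0],[0,0,0],0.03]])

```text
clock: 18.2
position: [0.5203, -0.1769, 0.1197]
ee_rot: [-2.032, -2.396, -0.0]
force: [-0.8, -0.4, -2.4]
width: 0.421
```

```bash
python3 o.py
```

```text
[ 0.52032 -0.1769   0.11972] yaw 9.4 [-0.77 -0.44 -2.37] [-0.01  -0.134 -0.001] 0.4212299164588134
```

Request:
send_rows(deltas=[[[-0.001,0,0],[0,0,0],0.03],[[-0.0015,0,0],[0,0,0],0.03],[[-0.0005,0,0],[0,0,0],0.03],[[-0.0005,0,0],[0,0,0],0.03],[[-0.0005,0,0],[0,0,0],0.03],[[-0.0005,0,0],[0,0,0],0.03],[[-0.0005,0,0],[0,0,0],0.03],[[0,0,0],[0,0,0],0.03],[[0,0,0],[0,0,0],0.03],[[0,0,0],[0,0,0],0.03]])

```text
clock: 19.2
position: [0.516, -0.1769, 0.1199]
ee_rot: [2.031, 2.395, 0.001]
force: [4.7, -1.1, -4.0]
width: 0.425
```

```bash
python3 o.py
```

```text
[ 0.51596 -0.17694  0.11994] yaw 9.4 [ 4.71 -1.13 -4.03] [-0.119 -1.152  0.044] 0.42521545261068716
```

The x midpoint is about 0.5183 and the y gap agrees at -0.1765. Centring there, pressing lightly and searching from about -6°.

Request:
send_rows(deltas=[[[0.0015,0.0004,0],[0,0,-0.05],0.03],[[0.0015,0,0],[0,0,-0.05],0.03],[[0,0,-0.0008],[0,0,0],0.03],[[0,0,-0.0008],[0,0,0],0.03],[[0,0,-0.0008],[0,0,0],0.03],[[0,0,0],[0,0,0.02],0.03],[[0,0,0],[0,0,0.02],0.03],[[0,0,0],[0,0,0.02],0.03],[[0,0,0],[0,0,0.02],0.03],[[0,0,0],[0,0,0],0.03]])

```text
clock: 20.2
position: [0.5184, -0.1765, 0.1172]
ee_rot: [-2.055, -2.377, -0.001]
force: [-0.8, -0.2, -2.4]
width: 0.424
```

```bash
python3 o.py
```

```text
[ 0.51844 -0.17646  0.11719] yaw 8.3 [-0.79 -0.2  -2.4 ] [ 0.031 -0.077 -0.028] 0.42363855096104797
```

No load at 0.1172, where it was resting on the shoulder before, so the tabs appear to be in the keyways. Lowering gently.

Request:
send_rows(deltas=[[[0,0,-0.0005],[0,0,0],0.03],[[0,0,-0.0005],[0,0,0],0.03],[[0,0,-0.0002],[0,0,0],0.03],[[0,0,-0.0002],[0,0,0],0.03],[[0,0,-0.0002],[0,0,0],0.03],[[0,0,0],[0,0,0],0.03],[[0,0,0],[0,0,0],0.03],[[0,0,0],[0,0,0],0.03],[[0,0,0],[0,0,0],0.03],[[0,0,0],[0,0,0],0.03]])

```text
clock: 21.2
position: [0.5184, -0.1764, 0.1158]
ee_rot: [2.056, 2.375, 0.0]
force: [0.0, 1.5, -0.8]
width: 0.425
```

```bash
python3 o.py
```

```text
[ 0.51842 -0.17644  0.11579] yaw 8.3 [ 0.01  1.51 -0.81] [ 0.256 -0.249  0.017] 0.4246023774693508
```

Request:
send_rows(deltas=[[[0,-0.0001,-0.0003],[0,0,0],0.03],[[0,-0.0001,-0.0003],[0,0,0],0.03],[[0,0,-0.0003],[0,0,0],0.03],[[0,0,-0.0003],[0,0,0],0.03],[[0,0,-0.0003],[0,0,0],0.03],[[0,0,0],[0,0,0],0.03],[[0,0,0],[0,0,0],0.03],[[0,0,0],[0,0,0],0.03],[[0,0,0],[0,0,0],0.03],[[0,0,0],[0,0,0],0.03]])

```text
clock: 22.2
position: [0.5184, -0.1766, 0.1143]
ee_rot: [2.056, 2.375, 0.0]
force: [1.2, 3.0, 0.0]
width: 0.422
```

```bash
python3 o.py
```

```text
[ 0.51841 -0.17664  0.11428] yaw 8.2 [1.16 3.03 0.04] [ 0.684 -0.328  0.055] 0.4219577581671252
```

Request:
send_rows(deltas=[[[0,0.0003,-0.0003],[0,0,0],0.03],[[0,0,-0.0003],[0,0,0],0.03],[[0,0,-0.0003],[0,0,0],0.03],[[0,0,-0.0003],[0,0,0],0.03],[[0,0,-0.0003],[0,0,0],0.03],[[0,0,-0.0003],[0,0,0],0.03],[[0,0,-0.0003],[0,0,0],0.03],[[0,0,0],[0,0,0],0.03],[[0,0,0],[0,0,0],0.03],[[0,0,0],[0,0,0],0.03]])

```text
clock: 23.2
position: [0.5184, -0.1764, 0.1121]
ee_rot: [2.056, 2.375, 0.0]
force: [1.0, 1.3, 0.9]
width: 0.424
```

```bash
python3 o.py
```

```text
[ 0.5184  -0.17643  0.11213] yaw 8.2 [0.99 1.3  0.89] [ 0.407 -0.458  0.096] 0.4240238674846715
```

Request:
send_rows(deltas=[[[0.0001,0.0001,-0.0003],[0,0,0.01],0.03],[[0,0,-0.0003],[0,0,0.01],0.03],[[0,0,-0.0003],[0,0,0],0.03],[[0,0,-0.0003],[0,0,0],0.03],[[0,0,-0.0003],[0,0,0],0.03],[[0,0,-0.0003],[0,0,0],0.03],[[0,0,-0.0003],[0,0,0],0.03],[[0,0,0],[0,0,0],0.03],[[0,0,0],[0,0,0],0.03],[[0,0,0],[0,0,0],0.03]])

```text
clock: 24.2
position: [0.5183, -0.1764, 0.11]
ee_rot: [-2.032, -2.396, 0.0]
force: [0.3, 1.0, -2.7]
width: 0.42
```

```bash
python3 o.py
```

```text
[ 0.51833 -0.17637  0.10997] yaw 9.4 [ 0.28  0.96 -2.7 ] [ 0.197 -0.341  0.025] 0.4201533090421173
```

Free again. Last 1.5 mm or so onto the stone.

Request:
send_rows(deltas=[[[0,0,-0.0003],[0,0,0],0.03],[[0,0,-0.0003],[0,0,0],0.03],[[0,0,-0.0003],[0,0,0],0.03],[[0,0,-0.0003],[0,0,0],0.03],[[0,0,-0.0002],[0,0,0],0.03],[[0,0,0],[0,0,0],0.03],[[0,0,0],[0,0,0],0.03],[[0,0,0],[0,0,0],0.03],[[0,0,0],[0,0,0],0.03],[[0,0,0],[0,0,0],0.03]])

```text
clock: 25.2
position: [0.5184, -0.1764, 0.1087]
ee_rot: [2.032, 2.396, -0.0]
force: [-1.1, 1.5, 3.0]
width: 0.423
```

```bash
python3 o.py
```

```text
[ 0.51843 -0.17636  0.10872] yaw 9.4 [-1.07  1.52  3.04] [0.243 0.126 0.03 ] 0.42250723154897524
```

Contact at 0.1087, exactly the home height (0.1088). Releasing, then rising clear.

Request:
send_rows(deltas=[[[0,0,0],[0,0,0],0.05],[[0,0,0],[0,0,0],0.07],[[0,0,0],[0,0,0],0.0918],[[0,0,0],[0,0,0],0.0918],[[0,0,0],[0,0,0],0.0918],[[0,0,0],[0,0,0],0.0918],[[0,0,0],[0,0,0],0.0918],[[0,0,0],[0,0,0],0.0918],[[0,0,0.01],[0,0,0],0.0918],[[0,0,0.01],[0,0,0],0.0918]])

```text
clock: 26.2
position: [0.5183, -0.1762, 0.1293]
ee_rot: [-2.032, -2.396, 0.0]
force: [0.6, -0.4, -0.8]
width: 1.001
```

Request:
send_rows(deltas=[[[0,0,0.02],[0,0,0],0.0918],[[0,0,0.03],[0,0,0],0.0918],[[0,0,0.03],[0,0,0],0.0918],[[-0.03,-0.02,0.02],[0,0,0],0.0918],[[-0.03,-0.03,0],[0,0,0],0.0918],[[-0.03,-0.03,0],[0,0,0],0.0918],[[-0.03,-0.03,0],[0,0,0],0.0918],[[-0.02,-0.03,0],[0,0,0],0.0918],[[0,0,0],[0,0,0],0.0918],[[0,0,0],[0,0,0],0.0918]])

```text
clock: 27.2
position: [0.3783, -0.3168, 0.2295]
ee_rot: [2.034, 2.393, 0.0]
force: [-0.1, 0.8, -0.1]
width: 1.0
```

```bash
python3 - <<'E'
from h import *
a=snap("top","t2");b=snap("side","s2")
c=lambda im,u,v:cv2.resize(im[v-38:v+38,u-25:u+25,::-1],(400,600),interpolation=cv2.INTER_CUBIC)
cv2.imwrite("pics/c2.png",np.hstack([c(a,403,280),c(b,390,215)]))
print(proj("side",[[.5183,-.1755,z] for z in(.088,.132)]),proj("top",[[.5183,-.1755,.132]]))
E
python3 o.py
```

```text
[[390.29027917 219.03593466]
 [390.9391712  203.85349084]] [[404.81009383 279.09873075]]
[ 0.37936 -0.31537  0.22927] yaw 9.5 [ 0.16 -0.59  0.59] [ 0.033 -0.114 -0.004] 1.0003016097239372
```

View pics/c2.png

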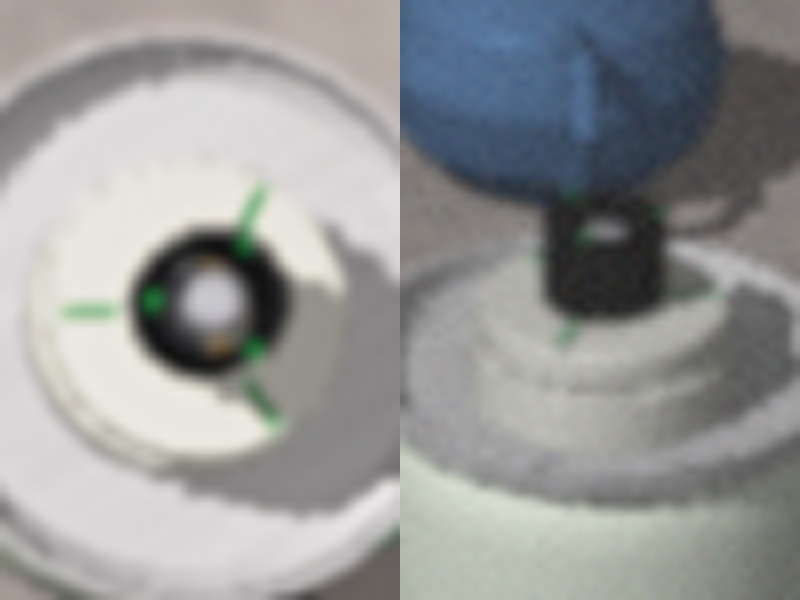

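In the pictures the disc lies concentric and flat on the stone, with the shaft tip inside the hub at top crop (212,300). The hub top is at side row 204, against 203.9 predicted for fully home. The fingers are clear, so I'm handing in.

```bash
python3 -c "
from h import *
a=cv2.imread('pics/top0.png').astype(int);b=cv2.imread('pics/t2.png').astype(int)
d=(abs(a-b).max(2)>40)
for n,u,v in(('c0',281,252),('c1',245,242),('c2',216,271),('kettle',120,220),('canister',373,165),('cover',307,165),('teapot',512,222)): print(n,d[v-20:v+20,u-20:u+20].sum())
job.sign_off()"
```

```text
c0 0
c1 0
c2 0
kettle 0
canister 0
cover 0
teapot 0
the job is handed in; nothing more can be done
```

The disc is back on the mill's drive shaft, fully home on the lower stone, released and with the arm clear. The job was handed in at about 27 s; sign-off gives no verdict.

**What I did:** I gripped the disc by its hub on the tray, carried it over and threaded it on the shaft. The first search by turning, over about 26° with roughly 3 to 8 N of pressure, found no keyway. Touching the bare guide shaft with the tabs showed that my camera-based position was about 2.4 mm off in y. After re-centring, the tabs dropped into the keyways and I lowered the disc gently onto the stone.

**Last checks:**
- **Height:** the disc touched the stone with the tool at 0.1087 m, against 0.1088 m expected for fully home. In the side picture the hub top is at row 204, against 203.9 predicted.
- **Fit:** the final pictures show the disc flat and concentric with the shaft.
- **Force:** no reading showed more than about 8 N of press on the mill, against the 35 N limit. Readings came only between moves, so a brief peak in between could have been missed.
- **Bystanders:** comparing the top pictures from before and after, nothing changed at the cups, kettle, teapot, canister or cover.

No final check failed. The only disagreement was the 2.4 mm offset, more than the 2 mm stated for the calibration, and the touch probing corrected it.

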